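Seat the filter drawer and start its locking bolt

ROBOT

A 6-joint arm with a two-finger parallel gripper is mounted at the origin on the work surface. World frame = base frame: x ahead of the robot, y to its left, z up, the work surface at z = 0. Lengths are in mm, angles in degrees, forces in N, time in s.
With the tool pointing down it reaches from about 300 to 850 mm from the base axis. Payload 4.2 kg.
Tool frame: the origin (TCP) lies midway between the tips of the shut fingers; the grasp point (between the pads) lies 19 mm behind it (arm.grasp_offset is the distance from the TCP to the grasp point, in mm); z points along the fingers, y is the direction in which the jaws open and shut (so a half turn about z gives the same grasp; the last joint's range is limited). The gripper opens to 91 mm and grips with 3 to 60 N. Pads are 32 mm wide; open, the fingers measure 118 mm over their backs; the gripper's body (76 mm by 178 mm) begins 60 mm behind the grasp point.
Start: joints at [-74.427, 18.312, 89.639, -0, 72.044, -1.146], TCP at [165.417, -550.709, 213.976] pointing down, gripper open.
Joint ranges: [-177.97, 177.97], [-48.28, 115.42], [12.27, 149.76], [-77.06, 257.06], [2.81, 150.46], [-146.56, 146.56]. Speed limits (degrees/s): [147.25, 147.25, 180, 180, 180, 180].

INTERFACE

Orientations are given as [roll, pitch, yaw] about the fixed x, y, z axes, in that order (R = Rz(yaw) Ry(pitch) Rx(roll)).
In Python, from rig import monitor, grab_frame, calibration, workorder, models, arm gives the robot as it stands.
- The arm moves only by the tool carry_out, never from a script. Its argument "series" is a list of rows, each an object of numbers: "x", "y", "z": the shift along the tool's x, y, z in cm; "ax", "ay", "az": the turn, a rotation vector about the tool's x, y, z in degrees; "fingers": the opening, from -1 (shut) to 1 (fully open). In form: [{"x": .., "y": .., "z": .., "ax": .., "ay": .., "az": .., "fingers": ..}, ...]. A call has 1 to 8 rows; each row shifts and turns the commanded pose from where the row before left it, along the tool's axes as they then stand; what a row does not reach is not made up. A row lasts 1/10 s, in which the tool goes at most 50 mm and 8.59 degrees, less where a joint would pass 70% of its speed; a pose out of reach is approached as far as the arm can. A call is refused whole if a number of a shift passes 5 or a number of a turn 8.59, either way. A call with a gripper value outside its range is refused whole. The fingers move at their own pace and stop on an object; "squeeze" is the grip in N (left out, the last holds). Time passes only in rows, so rows that do not move let the fingers close. It gives the time, the measured TCP pose, the force and the opening at its end, in the units of the state.
- monitor.state(): the state, without advancing time (a new reading comes with each control period).
- grab_frame(name): name is "side" or "top"; returns the picture (384x512x3 uint8, red, green, blue); there is no depth.
- calibration(name): a dict with "K" (3x3 intrinsics, pixels), "R" (3x3) and "t" (3): a world point X has camera coordinates R X + t. Camera axes: x right, y down, z forward; pixel columns grow to the right and rows downward; lengths in mm; the calibration is good to about 2 mm. A picture is of the moment at which its call begins. calibration takes no time and is no camera call.
- workorder.job_done(): hands the job in, once; it reports no verdict.
Trained networks look in the newest picture that a camera, given by its name, has taken for a name from the list of things; names that differ only in an ending like _2 or _b are one class to them, and where a whole thing is asked for, a point or a joint stands for the part that bears it (a point fixed in the world has none). Each returns a list of dicts, best first, with "confidence" (0 to 1); they miss things now and then, are a little off and sometimes report something else, mostly with a low value. They report only what shows in the picture. A call takes as long as a camera call.
- models.outline_of(target, camera): "region" (384x512 bool, what is visible of it) and "bbox" ([left, top, right, bottom] in pixels, round what is visible of it).
- models.mark_of(target, camera): "location" ([column, row] in pixels: a listed point, or the origin of a listed thing).
The state is a dict: "t": time; "qpos": joint angles; "joint_vel": joint speeds; "effort": joint torques, N m; "eef_pos": TCP position; "tool_rot": TCP orientation; "contact_force": force on the tool from outside, world axes, zero at the start; "torque": the same for the moment, N m; "opening": finger opening in mm.
Only numpy, scipy, OpenCV 4.12 (cv2) and the standard library are available. Lean on these libraries where they do the work, as an engineer would, in place of code of your own. Each camera call takes 0.05 s, during which the arm holds its last target. There are 200 camera calls.

TASK

Push the filter unit's open drawer fully home until it clicks in its catch. Then take the red grip of the crank bolt on top of the unit, turn the bolt backward (counter-clockwise from above) until you feel it drop into its thread, turn it forward (clockwise) one turn from that drop, and finish while still holding the red grip in the fingers with the bolt kept still there. Leave the other things on the bench where they are.

Things in the scene. Friction and masses are not known exactly. Their poses are not given: they have to be found in the camera images.
- filter_unit: light grey bench instrument fixed to the bench, 180 (x) x 160 (y) x 110 mm high; origin at the centre of its underside. The drawer comes out of its -x face and is pushed home along its +x axis. Its x axis points roughly to the robot's left.
- drawer_front (a point): middle of the top edge of the drawer's blue front plate, on its outer face, 98 mm above the bench. The plate is 136 mm wide (unit's y), 80 mm tall (from 18 to 98 mm above the bench) and 12 mm thick, flat and free to be pushed anywhere; axes as the filter unit.
- drawer (a joint): how far the drawer is open (m): 0 is fully home, starts 0.04 to 0.08 open. Runs with about 1 N of friction until 11 mm from home, where a sprung roller resists with about 6 N (up to 20 N if pushed fast); past 4 mm the roller snaps the drawer home and keeps it there against a stop.
- bolt_axis (a point): point on the bolt's vertical axis at the level of the unit's top, 110 mm above the bench; fixed to the unit, 30 mm along its +x from its centre. A brass threaded boss, 38 mm across (48 at its foot) and 30 mm high, stands here.
- bolt (a joint): turn of the bolt (rad), clockwise from above (screwing in) positive; starts at -1 to 1. At 0 the crank points along the unit's +x axis. About 0.06 N m of friction. The thread's start is hidden and elsewhere each time: the drop comes after 1.4 to 4.6 rad of backward turning, and again at each full turn further back.
- bolt_height (a joint): height of the bolt (m); 0 is highest, right before the drop. Right-hand single thread, 8 mm a turn: backward turning raises it slowly to about 0, then it drops to -0.008 in one step; forward from there it screws down 8 mm per turn, to -0.016 after one turn. About 4 N of spring and 3 N of weight press it down. Red rings 8 mm apart on the shank above the boss show it.
- bolt_grip: the crank's upright red round grip, 18 mm across, 44 mm tall, turning freely on its pin 45 mm from the bolt's axis; origin at its underside, 198 mm above the bench at bolt_height 0, 16 mm above the crank arm. Floats 15 mm up and down on its pin on a soft spring (250 N/m): grip it firmly and lead it in a level circle while the bolt rises, drops and sinks. Pin ends 17 mm above it.
- grip_mid (a point): the middle of the red grip's height, 22 mm above its origin; the place to grip
- tip_rack_near: blue pipette-tip rack, 126 x 88 x 52 mm, stands beside the filter unit on the side away from the robot; origin at the centre of its underside
- tip_rack_side: blue pipette-tip rack like the other, 126 x 88 x 52 mm, out to the robot's right; origin at the centre of its underside
- carton: small white and navy carton, 100 x 50 x 40 mm; origin at the centre of its underside
- black_ring: black rubber ring, 28 mm across, 8 mm thick, lying on a front corner of the filter unit's top; origin at the centre of its underside
- reagent_bottle: amber bottle with orange cap, 52 mm across, 110 mm tall; origin at the centre of its underside
- cuvette_block: black block with clear cuvettes, 90 x 50 x 40 mm; origin at the centre of its underside
- pipette: grey pipette with orange plunger lying on the bench, 230 mm long, 24 mm high; origin at bench height under its middle

How it is judged:
By the outcome, as a careful person would: the job done as asked, in the order asked, and still so for the second after the job is handed in, while the arm keeps its last pose, push and grip.
It also fails if it takes over 72 s, if anything falls off the work surface, if the arm or the gripper's body presses on something with over 40 N, if the wrist force passes 120 N, or if a joint passes its speed limit or range.

## Working session

There is one attempt and no reset: what is moved stays moved. The work goes in short steps, Python scripts to look and compute and a tool call to move; the robot and the scene stay as the last step left them, time stands still between calls to the robot, and variables do not carry over. Pictures are saved under pics/ and viewed, about 8 in all and at most 12, crops included, and the job is handed in when it is done.

Besides the shell and the picture viewer there is one more tool, called after "Call:" as name([rows], argument=value, ...), one row to a line, values as JSON. carry_out: Moves the arm, as the interface text tells. Its arguments: {"type":"object","properties":{"series":{"type":"array"},"squeeze":{"type":"number"}},"required":["series"]}

```bash
ls; mkdir -p pics; cat > h.py <<'E'
import numpy as np, cv2
from rig import monitor, grab_frame, calibration, workorder, models, arm
def cam(n):
    c=calibration(n); return np.array(c["K"]),np.array(c["R"]),np.array(c["t"]).ravel()
def ray(n,uv):
    K,R,t=cam(n); d=R.T@np.linalg.inv(K)@np.array([uv[0],uv[1],1.]); return -R.T@t,d/np.linalg.norm(d)
def onz(n,uv,z):
    o,d=ray(n,uv); return o+d*(z-o[2])/d[2]
def proj(n,X):
    K,R,t=cam(n); p=K@(R@np.array(X,float)+t); return p[:2]/p[2]
def tri(a,b):
    (o1,d1),(o2,d2)=ray("side",a),ray("top",b)
    s=np.linalg.lstsq(np.c_[d1,-d2],o2-o1,rcond=None)[0]
    p,q=o1+d1*s[0],o2+d2*s[1]; return (p+q)/2,np.linalg.norm(p-q)
def save(n,f,crop=None,s=1):
    im=grab_frame(n)
    if crop: im=im[crop[1]:crop[3],crop[0]:crop[2]]
    cv2.imwrite("pics/"+f,cv2.resize(im[:,:,::-1],None,fx=s,fy=s,interpolation=2))
E
python3 - <<'E'
from h import *
np.set_printoptions(precision=1,suppress=True)
ims=[grab_frame(n)[:,:,::-1] for n in("side","top")]
cv2.imwrite("pics/a.png",np.vstack(ims)[:, :] if 0 else cv2.resize(np.hstack(ims),(800,300)))
for n,im in zip(("side","top"),ims): cv2.imwrite(f"pics/{n}0.png",cv2.resize(im,(768,576)))
for t,z in (("drawer_front",98),("bolt_axis",110),("bolt_grip",196),("grip_mid",218),("filter_unit",0),("black_ring",110),("tip_rack_near",0),("tip_rack_side",0),("carton",0),("reagent_bottle",0),("cuvette_block",0),("pipette",0)):
    m=[]
    for n in("side","top"):
        r=models.mark_of(t,n)
        if r: m.append(r[0]["location"]); print(t,n,np.array(r[0]["location"]),round(r[0]["confidence"],2),onz(n,r[0]["location"],z))
    if len(m)==2: print("   tri",*tri(*m))
print(monitor.state())
E
```

```text
pics
drawer_front side [291.2 191.3] 0.73 [521.9 -85.2  98. ]
bolt_axis side [252.4 218.4] 0.77 [582.9  88.2 110. ]
bolt_axis top [224.3 201.7] 0.65 [594.6  88.4 110. ]
   tri [589.9  86.8 104.9] 10.877816247820315
bolt_grip side [235.8 208.9] 0.42 [615.8 133.4 196. ]
bolt_grip top [212.6 188.4] 0.4 [629.  117.5 196. ]
   tri [628.8 119.  171.6] 6.047061352489914
grip_mid side [238.4 201.6] 0.45 [613.7 118.8 218. ]
grip_mid top [242.2 226.9] 0.6 [512.6  25.8 218. ]
   tri [570.4  61.8 182.1] 134.51155995530985
filter_unit side [256.8 231.6] 0.72 [580.6  63.5   0. ]
filter_unit top [233.  207.1] 0.75 [583.2  66.5   0. ]
   tri [581.4  65.6   2.6] 3.5507500155186364
black_ring side [277.2 210.8] 0.44 [524.  22. 110.]
black_ring top [245.5 227.7] 0.4 [510.6  19.  110. ]
   tri [516.8  21.5 113.2] 13.502965631338641
tip_rack_near side [221.2 203.5] 0.82 [757.  15.   0.]
tip_rack_side side [323.5 142.5] 0.61 [ 543.3 -460.3    0. ]
tip_rack_side top [378.  214.2] 0.93 [ 560.5 -441.8    0. ]
   tri [ 549.4 -441.5   14.3] 22.486002065255285
carton side [338.8 175. ] 0.92 [ 420.7 -320.6    0.
[... 263 characters left out ...]
75
cuvette_block side [183.1 298.9] 0.63 [667.3 397.2   0. ]
cuvette_block top [140.6 183.8] 0.59 [665.  396.7   0. ]
   tri [666.  397.1   0.6] 2.318904776009314
pipette side [267.4 158.1] 0.62 [ 710.6 -271.4    0. ]
pipette top [332.  171.8] 0.74 [ 709.8 -283.3    0. ]
   tri [ 714.6 -285.3  -15.5] 5.3524304601628
{'t': 1.3, 'qpos': array([-74.4,  18.3,  89.6,   0. ,  72. ,  -1.1]), 'joint_vel': array([-0. , -0.1,  0.1, -0. , -0.1, -0. ]), 'effort': array([ -0. , -41.2, -23.2,   0.1,   0. ,  -0. ]), 'eef_pos': array([ 165.4, -550.7,  214. ]), 'tool_rot': array([180. ,  -0. ,  16.7]), 'contact_force': array([ 1.2, -0.1, -0.4]), 'torque': array([-0., -0.,  0.]), 'opening': 91.37723054971984}
```

View pics/side0.png

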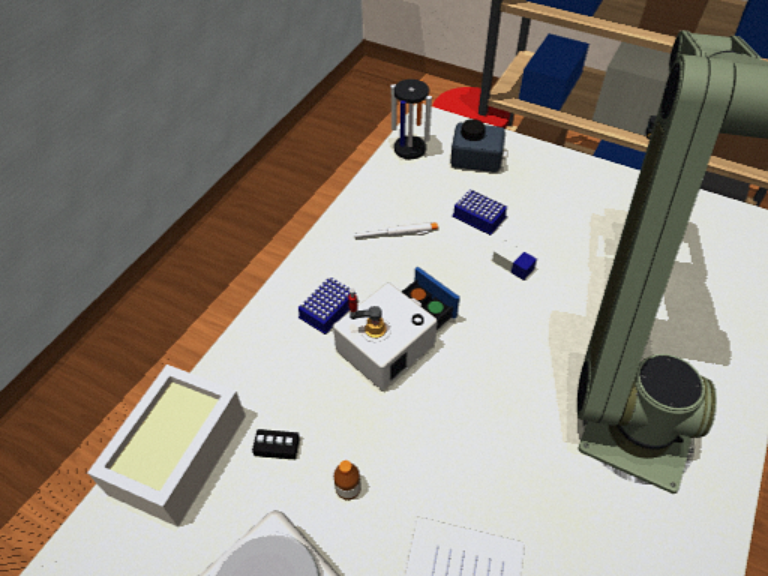

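View pics/top0.png

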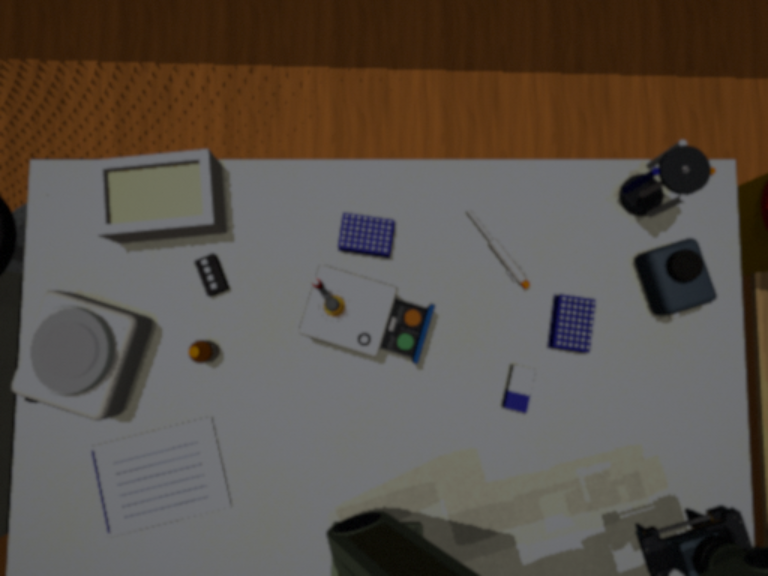

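The side view shows the unit at about (385,330) in the 768-px view, with its drawer open toward the right/back, the red grip at (352,303), the boss at (376,325) and the ring at (418,320). In the top view the unit's top corners are near (322,264), (398,286), (380,355) and (300,330), with the blue front at (425,332).

```bash
python3 - <<'E'
from h import *
np.set_printoptions(precision=1,suppress=True)
a=grab_frame("side")[170:270,200:330,::-1]; b=grab_frame("top")[160:260,185:315,::-1]
cv2.imwrite("pics/c.png",np.vstack([cv2.resize(x,(780,600),interpolation=2) for x in(a,)]))
cv2.imwrite("pics/d.png",cv2.resize(b,(780,600),interpolation=2))
c=[onz("top",np.array(p)/1.5,110) for p in((322,264),(398,286),(380,355),(300,330))]
for p in c: print(p)
print("centre",sum(c)/4)
for i,j in((1,0),(2,3)): d=c[j]-c[i]; print(np.linalg.norm(d),np.degrees(np.arctan2(d[1],d[0])))
for t in("filter_unit","drawer","bolt_grip"):
  for n in("side","top"):
    r=models.outline_of(t,n)
    for q in r[:2]: print(t,n,q["bbox"],round(q["confidence"],2),q["region"].sum())
    if r and t=="filter_unit": print(cv2.minAreaRect(np.argwhere(r[0]["region"])[:,::-1].astype(np.float32)))
    if r and t=="bolt_grip":
      p=np.argwhere(r[0]["region"]).mean(0)[::-1]; print(p,onz(n,p,218))
for n in("side","top"):
  im=grab_frame(n).astype(int); m=(im[...,0]>2.2*im[...,1]+15)&(im[...,0]>2.2*im[...,2]+10)
  m[:150]=0;m[260:]=0;m[:,:190]=0;m[:,300:]=0
  print(n,np.argwhere(m).mean(0)[::-1],m.sum())
E
```

```text
[678.8 120.9 110. ]
[631.1 -44.9 110. ]
[482.   -6.5 110. ]
[534.8 166.7 110. ]
centre [581.7  59.1 110. ]
172.5345560211843 73.95951882804968
181.08073151272743 73.04354366695966
filter_unit side [221.6, 177.3, 308.9, 257.9] 0.8 3579
((260.6636962890625, 211.45574951171875), (64.43937683105469, 80.33756256103516), 41.18592834472656)
filter_unit top [198.6, 177.9, 290.2, 242.4] 0.94 3592
((244.33677673339844, 210.9148712158203), (82.99177551269531, 49.63039779663086), 17.241458892822266)
drawer side [269.1, 176.9, 305.8, 217.5] 0.57 718
drawer side [235.1, 194.7, 253.0, 213.4] 0.22 236
drawer top [252.1, 201.3, 289.5, 243.0] 0.93 996
side [237.2 200. ] 46
top [213.  190.5] 2
```

View pics/c.png

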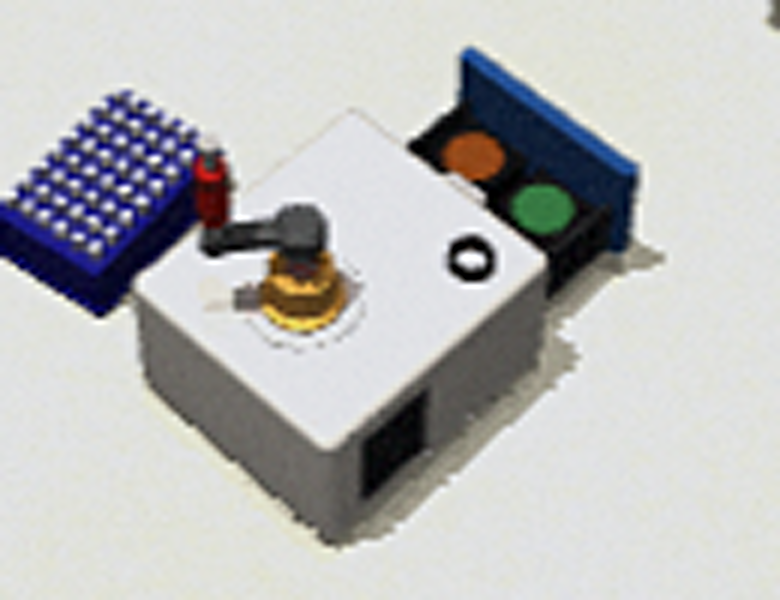

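View pics/d.png

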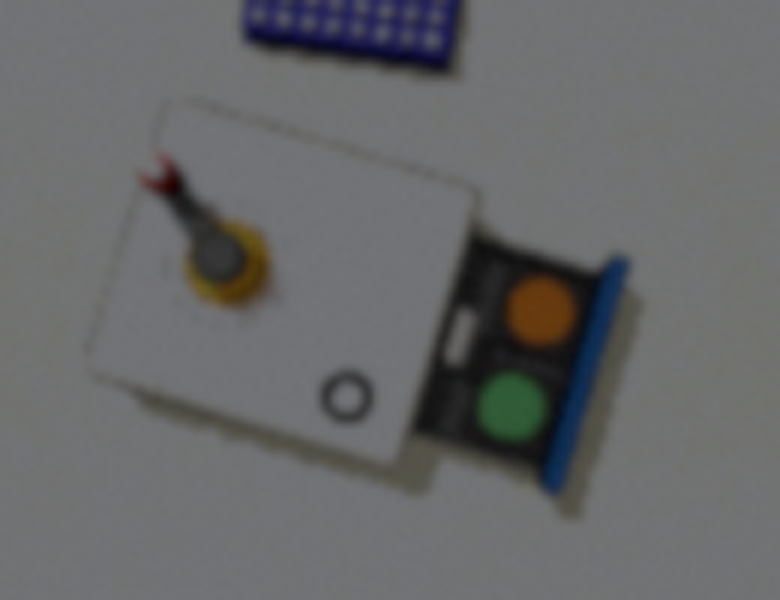

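```bash
python3 - <<'E'
from h import *
from scipy.optimize import least_squares
np.set_printoptions(precision=1,suppress=True)
L=np.array([[90,80],[-90,80],[-90,-80],[90,-80]])  # unit frame: order TBD below
# unit +x to robot left(+y), unit +y -> -x world (towards robot)
L=[(90,-80),(-90,-80),(-90,80),(90,80)]
top=[(175,98),(478,190),(398,462),(92,375)]; side=[(140,290),(355,110),(545,262),(328,445)]
obs=[("top",(185+u/6,160+v/6)) for u,v in top]+[("side",(200+u/6,170+v/6)) for u,v in side]
def W(p,l,z):
    c,s=np.cos(p[2]),np.sin(p[2]); return [p[0]+c*l[0]-s*l[1],p[1]+s*l[0]+c*l[1],z]
def f(p): return np.concatenate([proj(n,W(p,l,110))-uv for (n,uv),l in zip(obs,L+L)])
r=least_squares(f,[582,62,1.28]); p=r.x; print(p[:2],np.degrees(p[2])); print(r.fun.reshape(-1,2))
print("bolt axis",W(p,(30,0),110))
np.save("unit.npy",p)
g,e=tri((200+212/6,170+188/6),(185+161/6,160+177/6)); print("grip",g,e)
for n,uv in (("side",(200+212/6,170+188/6)),("top",(185+161/6,160+177/6))): print(n,onz(n,uv,218), onz(n,uv,214))
# grip candidates along circle: model points in both views
for b in np.radians(np.arange(-60,61,10)):
    a=p[2]-b; A=W(p,(30,0),0)
    X=[A[0]+45*np.cos(a),A[1]+45*np.sin(a),214]; 
    print(int(np.degrees(b)),np.array(X),(proj("side",X)-[200,170])*6,(proj("top",X)-[185,160])*6)
# drawer: plate top outer edge midpoint in crop
for n,uv in(("top",(185+593/6,160+375/6)),("side",(200+552/6,170+110/6))): 
    X=onz(n,uv,98)-[p[0],p[1],0]; c,s=np.cos(p[2]),np.sin(p[2]); print("drawer local",n,X[0]*c+X[1]*s,-X[0]*s+X[1]*c)
E
```

```text
[577.3  64.5] 73.68171217294594
[[-1.8 -0.5]
 [ 0.5 -0.3]
 [-0.2  1.8]
 [-2.4  0.3]
 [-2.2 -2.2]
 [-0.3 -2.2]
 [ 2.3 -1.9]
 [ 0.8  0.6]]
bolt axis [np.float64(585.6924625033497), np.float64(93.31526245436127), 110]
grip [624.6 118.2 211.9] 1.2037642394742922
side [622.6 122.4 218. ] [624.3 119.8 214. ]
top [623.4 117.3 218. ] [623.9 117.8 214. ]
-59 [554.6 125.9 214. ] [324.6 246.8] [142.9 315.6]
-50 [560.7 130.8 214. ] [309.4 249.1] [133.2 303.2]
-40 [567.6 134.5 214. ] [294.  249.3] [125.8 289.4]
-29 [575. 137. 214.] [278.9 247.4] [121.  274.4]
-20 [582.8 138.2 214. ] [264.5 243.3] [118.9 258.9]
-10 [590.6 138.  214. ] [251.3 237.3] [119.5 243.2]
0 [598.3 136.5 214. ] [239.7 229.6] [122.8 227.8]
10 [605.6 133.7 214. ] [230.  220.3] [128.7 213.2]
20 [612.3 129.6 214. ] [222.6 209.9] [137.  199.9]
29 [618.2 124.4 214. ] [217.7 198.6] [147.6 188.1]
40 [623.1 118.3 214. ] [215.4 186.8] [159.9 178.4]
50 [626.9 111.4 214. ] [215.7 174.9] [173.8 171. ]
59 [629.4 104.  214. ] [218.6 163.2] [188.7 166. ]
drawer local top -177.07607924939322 -0.735410798071868
drawer local side -171.2876679712401 4.1749594592529675
```

```bash
cat >> h.py <<'E'
def rows(p0,p1,n,fingers=None):
    "p=(x,y,z,yaw) mm/deg, tool down; print n rows in tool axes (shift then turn)"
    p0,p1=np.array(p0,float),np.array(p1,float); d=(p1-p0)/n; out=[]
    for i in range(n):
        a=np.radians(p0[3]+d[3]*i); c,s=np.cos(a),np.sin(a)
        out.append(dict(x=round((c*d[0]+s*d[1])/10,2),y=round((s*d[0]-c*d[1])/10,2),z=round(-d[2]/10,2),az=round(-d[3],2)))
    print(str(out).replace("'",'"'))
def st():
    s=monitor.state(); print(*[np.round(s[k],2) for k in("t","eef_pos","tool_rot","contact_force","torque","opening")])
E
python3 - <<'E'
from h import *
rows((165.4,-550.7,214,16.7),(400,-281,214,73.7),8)
rows((400,-281,214,73.7),(519.6,-142,214,73.7),4)
rows((519.6,-142,214,73.7),(519.6,-142,62,73.7),4)
E
```

```text
[{"x": np.float64(3.78), "y": np.float64(-2.39), "z": np.float64(-0.0), "az": np.float64(-7.12)}, {"x": np.float64(4.04), "y": np.float64(-1.9), "z": np.float64(-0.0), "az": np.float64(-7.12)}, {"x": np.float64(4.25), "y": np.float64(-1.38), "z": np.float64(-0.0), "az": np.float64(-7.12)}, {"x": np.float64(4.39), "y": np.float64(-0.85), "z": np.float64(-0.0), "az": np.float64(-7.12)}, {"x": np.float64(4.46), "y": np.float64(-0.29), "z": np.float64(-0.0), "az": np.float64(-7.12)}, {"x": np.float64(4.46), "y": np.float64(0.26), "z": np.float64(-0.0), "az": np.float64(-7.12)}, {"x": np.float64(4.39), "y": np.float64(0.81), "z": np.float64(-0.0), "az": np.float64(-7.12)}, {"x": np.float64(4.26), "y": np.float64(1.35), "z": np.float64(-0.0), "az": np.float64(-7.12)}]
[{"x": np.float64(4.17), "y": np.float64(1.89), "z": np.float64(-0.0), "az": np.float64(-0.0)}, {"x": np.float64(4.17), "y": np.float64(1.89), "z": np.float64(-0.0), "az": np.float64(-0.0)}, {"x": np.float64(4.17), "y": np.float64(1.89), "z": np.float64(-0.0), "az": np.float64(-0.0)}, {"x": np.float64(4.17), "y": np.float64(1.89), "z": np.float64(-0.0), "az": np.float64(-0.0)}]
[{"x": np.float64(0.0), "y": np.float64(0.0), "z": np.float64(3.8), "az": np.float64(-0.0)}, {"x": np.float64(0.0), "y": np.float64(0.0), "z": np.float64(3.8), "az": np.float64(-0.0)}, {"x": np.float64(0.0), "y": np.float64(0.0), "z": np.float64(3.8), "az": np.float64(-0.0)}, {"x": np.float64(0.0), "y": np.float64(0.0), "z": np.float64(3.8), "az": np.float64(-0.0)}]
```

Call:
carry_out([
  {"x":3.8,"y":-2.4,"az":-7.12,"fingers":-1},
  {"x":4.0,"y":-1.9,"az":-7.12,"fingers":-1},
  {"x":4.25,"y":-1.4,"az":-7.12,"fingers":-1},
  {"x":4.4,"y":-0.85,"az":-7.12,"fingers":-1},
  {"x":4.45,"y":-0.3,"az":-7.12,"fingers":-1},
  {"x":4.45,"y":0.25,"az":-7.12,"fingers":-1},
  {"x":4.4,"y":0.8,"az":-7.12,"fingers":-1},
  {"x":4.25,"y":1.35,"az":-7.12,"fingers":-1},
])

```text
invalid input at $.series[0]: expected keys x, y, z, ax, ay, az, fingers
```

Call:
carry_out([
  {"x":4.2,"y":1.9},
  {"x":4.2,"y":1.9},
  {"x":4.2,"y":1.9},
  {"x":4.2,"y":1.9},
  {},
  {},
])

```text
invalid input at $.series[0]: expected keys x, y, z, ax, ay, az, fingers
```

Call:
carry_out([
  {"x":3.8,"y":-2.4,"z":0,"ax":0,"ay":0,"az":-7.12,"fingers":-1},
  {"x":4.0,"y":-1.9,"z":0,"ax":0,"ay":0,"az":-7.12,"fingers":-1},
  {"x":4.25,"y":-1.4,"z":0,"ax":0,"ay":0,"az":-7.12,"fingers":-1},
  {"x":4.4,"y":-0.85,"z":0,"ax":0,"ay":0,"az":-7.12,"fingers":-1},
  {"x":4.45,"y":-0.3,"z":0,"ax":0,"ay":0,"az":-7.12,"fingers":-1},
  {"x":4.45,"y":0.25,"z":0,"ax":0,"ay":0,"az":-7.12,"fingers":-1},
  {"x":4.4,"y":0.8,"z":0,"ax":0,"ay":0,"az":-7.12,"fingers":-1},
  {"x":4.25,"y":1.35,"z":0,"ax":0,"ay":0,"az":-7.12,"fingers":-1},
])

```text
t: 2.6
eef_pos: [400.4, -279.2, 214.2]
tool_rot: [180.0, 0.0, 74.0]
contact_force: [0.3, -0.6, 1.4]
opening: 30.4
```

Call:
carry_out([
  {"x":4.2,"y":1.9,"z":0,"ax":0,"ay":0,"az":0,"fingers":-1},
  {"x":4.2,"y":1.9,"z":0,"ax":0,"ay":0,"az":0,"fingers":-1},
  {"x":4.2,"y":1.9,"z":0,"ax":0,"ay":0,"az":0,"fingers":-1},
  {"x":4.2,"y":1.9,"z":0,"ax":0,"ay":0,"az":0,"fingers":-1},
  {"x":0,"y":0,"z":0,"ax":0,"ay":0,"az":0,"fingers":-1},
  {"x":0,"y":0,"z":0,"ax":0,"ay":0,"az":0,"fingers":-1},
])

```text
t: 3.2
eef_pos: [519.8, -140.1, 213.7]
tool_rot: [-180.0, 0.0, 73.8]
contact_force: [-0.7, 0.1, -0.5]
opening: 0.4
```

Call:
carry_out([
  {"x":0,"y":0,"z":4,"ax":0,"ay":0,"az":0,"fingers":-1},
  {"x":0,"y":0,"z":4,"ax":0,"ay":0,"az":0,"fingers":-1},
  {"x":0,"y":0,"z":4,"ax":0,"ay":0,"az":0,"fingers":-1},
  {"x":0,"y":0,"z":3.2,"ax":0,"ay":0,"az":0,"fingers":-1},
  {"x":0,"y":0,"z":0,"ax":0,"ay":0,"az":0,"fingers":-1},
])

```text
t: 3.7
eef_pos: [515.2, -141.2, 58.3]
tool_rot: [-179.4, 0.0, 73.6]
contact_force: [-0.8, 0.3, -0.3]
opening: 0.7
```

```bash
python3 - <<'E'
from h import *
st(); a=grab_frame("side")[150:270,180:340,::-1]; b=grab_frame("top")[150:270,180:340,::-1]
cv2.imwrite("pics/e.png",np.hstack([cv2.resize(x,(400,300),interpolation=2) for x in(a,b)]))
E
```

```text
3.7 [ 515.24 -141.23   58.28] [-1.7944e+02  2.0000e-02  7.3570e+01] [-0.81  0.26 -0.31] [-0.04 -0.05 -0.05] 0.74
```

View pics/e.png

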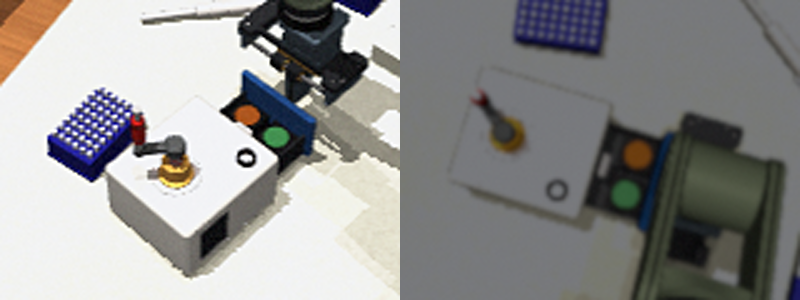

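The closed fingers (left crop, about 290,85) stand just outside the blue plate, centred on it. Pushing now.

Call:
carry_out([
  {"x":1.2,"y":0,"z":0,"ax":0,"ay":0,"az":0,"fingers":-1},
  {"x":1,"y":0,"z":0,"ax":0,"ay":0,"az":0,"fingers":-1},
  {"x":1,"y":0,"z":0,"ax":0,"ay":0,"az":0,"fingers":-1},
  {"x":1,"y":0,"z":0,"ax":0,"ay":0,"az":0,"fingers":-1},
  {"x":1,"y":0,"z":0,"ax":0,"ay":0,"az":0,"fingers":-1},
  {"x":1,"y":0,"z":0,"ax":0,"ay":0,"az":0,"fingers":-1},
  {"x":0.8,"y":0,"z":0,"ax":0,"ay":0,"az":0,"fingers":-1},
  {"x":0.5,"y":0,"z":0,"ax":0,"ay":0,"az":0,"fingers":-1},
])

```text
t: 4.6
eef_pos: [540.8, -67.9, 61.8]
tool_rot: [-180.0, 0.0, 73.7]
contact_force: [-0.0, -0.9, 0.1]
opening: 0.6
```

Call:
carry_out([
  {"x":0.3,"y":0,"z":0,"ax":0,"ay":0,"az":0,"fingers":-1},
  {"x":0.3,"y":0,"z":0,"ax":0,"ay":0,"az":0,"fingers":-1},
  {"x":0.2,"y":0,"z":0,"ax":0,"ay":0,"az":0,"fingers":-1},
])

```text
t: 4.9
eef_pos: [542.6, -61.9, 61.8]
tool_rot: [-180.0, 0.1, 73.7]
contact_force: [-1.7, -7.2, 0.8]
opening: 0.4
```

Call:
carry_out([
  {"x":0.2,"y":0,"z":0,"ax":0,"ay":0,"az":0,"fingers":-1},
  {"x":0.2,"y":0,"z":0,"ax":0,"ay":0,"az":0,"fingers":-1},
  {"x":0.2,"y":0,"z":0,"ax":0,"ay":0,"az":0,"fingers":-1},
  {"x":0,"y":0,"z":0,"ax":0,"ay":0,"az":0,"fingers":-1},
])

```text
t: 5.3
eef_pos: [544.2, -56.3, 61.8]
tool_rot: [-180.0, 0.1, 73.7]
contact_force: [-1.5, -4.9, -1.3]
opening: 0.6
```

Call:
carry_out([
  {"x":0.2,"y":0,"z":0,"ax":0,"ay":0,"az":0,"fingers":-1},
  {"x":0.2,"y":0,"z":0,"ax":0,"ay":0,"az":0,"fingers":-1},
  {"x":0,"y":0,"z":0,"ax":0,"ay":0,"az":0,"fingers":-1},
])

```text
t: 5.6
eef_pos: [545.7, -51.5, 61.8]
tool_rot: [-180.0, 0.0, 73.7]
contact_force: [-0.2, -3.0, -1.4]
opening: 0.5
```

Call:
carry_out([
  {"x":0.2,"y":0,"z":0,"ax":0,"ay":0,"az":0,"fingers":-1},
  {"x":0,"y":0,"z":0,"ax":0,"ay":0,"az":0,"fingers":-1},
])

```text
t: 5.8
eef_pos: [545.7, -51.5, 61.9]
tool_rot: [-180.0, 0.2, 73.8]
contact_force: [-1.5, -10.0, 0.7]
opening: 0.3
```

Call:
carry_out([
  {"x":0.2,"y":0,"z":0,"ax":0,"ay":0,"az":0,"fingers":-1},
  {"x":0,"y":0,"z":0,"ax":0,"ay":0,"az":0,"fingers":-1},
])

```text
t: 6.0
eef_pos: [545.7, -51.5, 62.0]
tool_rot: [-180.0, 0.4, 73.8]
contact_force: [-3.4, -16.6, 1.5]
opening: 0.5
```

Reaction dipped and then rose to 17 N with no further travel, so the drawer is home on its stop. Backing off and going up.

Call:
carry_out([
  {"x":-2.5,"y":0,"z":0,"ax":0,"ay":0,"az":0,"fingers":-1},
  {"x":-2.5,"y":0,"z":0,"ax":0,"ay":0,"az":0,"fingers":-1},
  {"x":0,"y":0,"z":-4.6,"ax":0,"ay":0,"az":0,"fingers":0.3},
  {"x":0,"y":0,"z":-4.6,"ax":0,"ay":0,"az":0,"fingers":0.3},
  {"x":0,"y":0,"z":-4.6,"ax":0,"ay":0,"az":0,"fingers":0.3},
  {"x":0,"y":0,"z":-4.6,"ax":0,"ay":0,"az":0,"fingers":0.3},
  {"x":0,"y":0,"z":-4.6,"ax":0,"ay":0,"az":0,"fingers":0.3},
  {"x":0,"y":0,"z":0,"ax":0,"ay":0,"az":0,"fingers":0.3},
])

```text
t: 6.8
eef_pos: [536.0, -95.3, 299.2]
tool_rot: [179.2, -0.2, 73.7]
contact_force: [0.5, -0.0, 1.2]
opening: 45.7
```

```bash
python3 - <<'E'
from h import *
np.set_printoptions(precision=1,suppress=True)
st(); x,y,z=monitor.state()["eef_pos"]; 
a=grab_frame("side"); cv2.imwrite("pics/f.png",cv2.resize(a[160:270,190:340,::-1],(750,550),interpolation=2))
for t in("grip_mid","bolt_axis","drawer_front"):
  for n in("side","top"):
    r=models.mark_of(t,n)
    if r: print(t,n,np.array(r[0]["location"]),round(r[0]["confidence"],2),onz(n,r[0]["location"],{"grip_mid":213,"bolt_axis":110,"drawer_front":98}[t]))
rows((x,y,z,73.7),(624.5,118.2,z,73.7),6)
E
```

```text
6.8 [536.  -95.3 299.2] [179.2  -0.2  73.7] [ 0.5 -0.   1.2] [-0.  -0.1  0. ] 45.68
grip_mid side [236.7 200.6] 0.57 [622.4 114.7 213. ]
grip_mid top [210.6 190.5] 0.58 [620.9 121.5 213. ]
bolt_axis side [252.  215.4] 0.64 [589.9  78.1 110. ]
bolt_axis top [225.1 203. ] 0.82 [590.4  85.8 110. ]
drawer_front side [216.5 206.5] 0.67 [719.6  94.3  98. ]
drawer_front top [280.9 224.3] 0.9 [522.3 -96.1  98. ]
[{"x": np.float64(3.83), "y": np.float64(0.42), "z": np.float64(-0.0), "az": np.float64(-0.0)}, {"x": np.float64(3.83), "y": np.float64(0.42), "z": np.float64(-0.0), "az": np.float64(-0.0)}, {"x": np.float64(3.83), "y": np.float64(0.42), "z": np.float64(-0.0), "az": np.float64(-0.0)}, {"x": np.float64(3.83), "y": np.float64(0.42), "z": np.float64(-0.0), "az": np.float64(-0.0)}, {"x": np.float64(3.83), "y": np.float64(0.42), "z": np.float64(-0.0), "az": np.float64(-0.0)}, {"x": np.float64(3.83), "y": np.float64(0.42), "z": np.float64(-0.0), "az": np.float64(-0.0)}]
```

View pics/f.png

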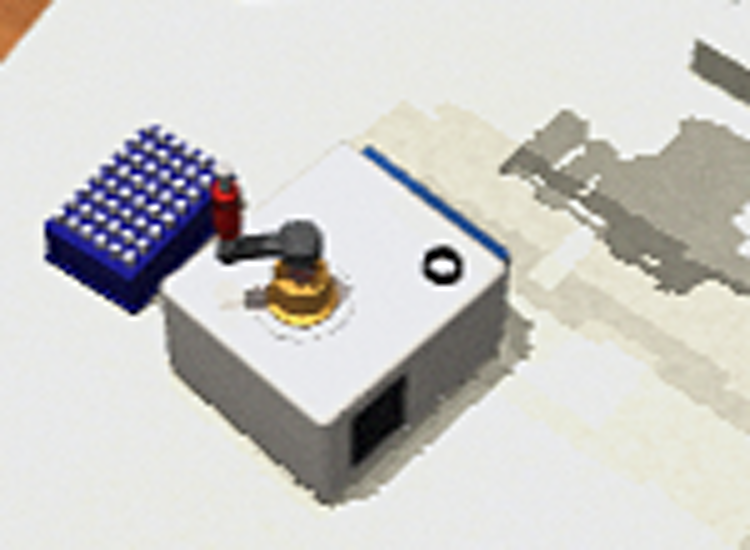

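Drawer flush: only the blue top edge shows along the face (crop 365,150 to 505,255); ring and racks are unmoved. Grip at crop (226,208). Move over it.

Call:
carry_out([
  {"x":3.8,"y":0.4,"z":0,"ax":0,"ay":0,"az":0,"fingers":0.3},
  {"x":3.8,"y":0.4,"z":0,"ax":0,"ay":0,"az":0,"fingers":0.3},
  {"x":3.8,"y":0.4,"z":0,"ax":0,"ay":0,"az":0,"fingers":0.3},
  {"x":3.8,"y":0.4,"z":0,"ax":0,"ay":0,"az":0,"fingers":0.3},
  {"x":3.8,"y":0.4,"z":0,"ax":0,"ay":0,"az":0,"fingers":0.3},
  {"x":3.9,"y":0.4,"z":0,"ax":0,"ay":0,"az":0,"fingers":0.3},
  {"x":0,"y":0,"z":0,"ax":0,"ay":0,"az":0,"fingers":0.3},
  {"x":0,"y":0,"z":0,"ax":0,"ay":0,"az":0,"fingers":0.3},
])

```text
t: 7.95
eef_pos: [619.8, 117.7, 290.3]
tool_rot: [-179.9, 0.1, 73.8]
contact_force: [0.3, -0.7, 1.0]
opening: 59.4
```

```bash
python3 - <<'E'
from h import *
st(); x,y,z=monitor.state()["eef_pos"]; rows((x,y,z,73.7),(623.8,118.4,194,73.7),4)
a=grab_frame("side"); cv2.imwrite("pics/g.png",cv2.resize(a[130:250,190:310,::-1],(480,480),interpolation=2))
E
```

```text
7.95 [619.83 117.75 290.34] [-1.7986e+02  1.1000e-01  7.3770e+01] [ 0.26 -0.65  0.96] [-0.03 -0.07 -0.08] 59.43
[{"x": np.float64(0.04), "y": np.float64(0.09), "z": np.float64(2.41), "az": np.float64(-0.0)}, {"x": np.float64(0.04), "y": np.float64(0.09), "z": np.float64(2.41), "az": np.float64(-0.0)}, {"x": np.float64(0.04), "y": np.float64(0.09), "z": np.float64(2.41), "az": np.float64(-0.0)}, {"x": np.float64(0.04), "y": np.float64(0.09), "z": np.float64(2.41), "az": np.float64(-0.0)}]
```

View pics/g.png

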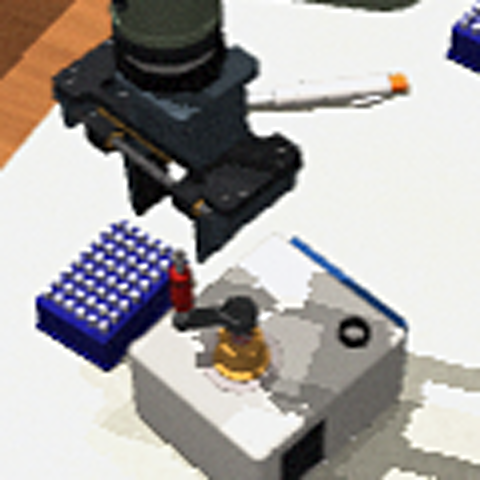

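The open fingers are over the pin (crop 180,255), the grip between their tips at (140,210) and (205,255). Descending and gripping.

Call:
carry_out([
  {"x":0.04,"y":0.1,"z":2.4,"ax":0,"ay":0,"az":0,"fingers":0.3},
  {"x":0.04,"y":0.1,"z":2.4,"ax":0,"ay":0,"az":0,"fingers":0.3},
  {"x":0.04,"y":0.1,"z":2.4,"ax":0,"ay":0,"az":0,"fingers":0.3},
  {"x":0.04,"y":0.1,"z":2.4,"ax":0,"ay":0,"az":0,"fingers":0.3},
  {"x":0,"y":0,"z":0,"ax":0,"ay":0,"az":0,"fingers":0.3},
])

```text
t: 8.5
eef_pos: [621.9, 115.7, 192.4]
tool_rot: [-179.6, 0.2, 73.6]
contact_force: [-0.4, 0.8, -0.8]
opening: 59.4
```

Call:
carry_out([
  {"x":0,"y":0,"z":0,"ax":0,"ay":0,"az":0,"fingers":-1},
  {"x":0,"y":0,"z":0,"ax":0,"ay":0,"az":0,"fingers":-1},
  {"x":0,"y":0,"z":0,"ax":0,"ay":0,"az":0,"fingers":-1},
  {"x":0,"y":0,"z":0,"ax":0,"ay":0,"az":0,"fingers":-1},
  {"x":0,"y":0,"z":0,"ax":0,"ay":0,"az":0,"fingers":-1},
], squeeze=35)

```text
t: 9.0
eef_pos: [624.6, 117.7, 196.6]
tool_rot: [179.9, -0.0, 73.7]
contact_force: [0.4, -0.6, -0.5]
opening: 22.4
```

```bash
python3 - <<'E'
from h import *
st()
a=grab_frame("side"); cv2.imwrite("pics/i.png",cv2.resize(a[130:250,190:310,::-1],(480,480),interpolation=2))
E
```

```text
9.0 [624.64 117.71 196.57] [ 1.7994e+02 -2.0000e-02  7.3680e+01] [ 0.4  -0.62 -0.52] [-0.03 -0.09  0.02] 22.39
```

View pics/i.png

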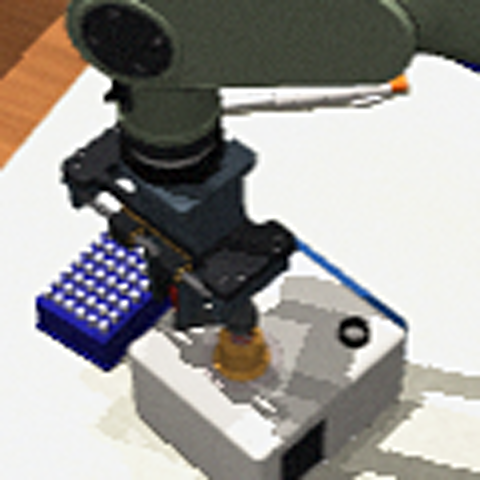

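The fingers bracket the red grip (crop 175,300), still closing at 22 mm. Finish closing and plan the arc.

Call:
carry_out([
  {"x":0,"y":0,"z":0,"ax":0,"ay":0,"az":0,"fingers":-1},
  {"x":0,"y":0,"z":0,"ax":0,"ay":0,"az":0,"fingers":-1},
  {"x":0,"y":0,"z":0,"ax":0,"ay":0,"az":0,"fingers":-1},
], squeeze=35)

```text
t: 9.35
eef_pos: [624.7, 117.8, 196.0]
tool_rot: [180.0, -0.0, 73.7]
contact_force: [1.1, -0.1, 0.3]
opening: 17.1
```

```bash
cat >> h.py <<'E'
def arc(C,p0,phis,r=45,dz=0):
    "rows leading tool from world xy p0 along circle about C through angles phis; also prints the end"
    a=np.radians(73.7); c,s=np.cos(a),np.sin(a); p=np.array(p0,float)
    for f in phis:
        q=np.array(C)+r*np.array([np.cos(np.radians(f)),np.sin(np.radians(f))]); d=q-p; p=q
        print('{"x": %.2f, "y": %.2f, "z": %g, "ax": 0, "ay": 0, "az": 0, "fingers": -1},'%((c*d[0]+s*d[1])/10,(s*d[0]-c*d[1])/10,dz),end=" ")
    print("\nend",p.round(1))
E
python3 - <<'E'
from h import *
st(); p=monitor.state()["eef_pos"][:2]; C=(589.8,88.7); d=p-C; f=np.degrees(np.arctan2(d[1],d[0])); print(f,np.hypot(*d))
arc(C,p,f+6*np.arange(1,7))
E
```

```text
9.35 [624.72 117.76 196.01] [ 1.7996e+02 -1.0000e-02  7.3680e+01] [ 1.07 -0.06  0.32] [-0.02 -0.26 -0.02] 17.14
39.771261645996134 45.427024486443784
{"x": 0.21, "y": -0.43, "z": 0, "ax": 0, "ay": 0, "az": 0, "fingers": -1}, {"x": 0.20, "y": -0.43, "z": 0, "ax": 0, "ay": 0, "az": 0, "fingers": -1}, {"x": 0.15, "y": -0.45, "z": 0, "ax": 0, "ay": 0, "az": 0, "fingers": -1}, {"x": 0.11, "y": -0.46, "z": 0, "ax": 0, "ay": 0, "az": 0, "fingers": -1}, {"x": 0.06, "y": -0.47, "z": 0, "ax": 0, "ay": 0, "az": 0, "fingers": -1}, {"x": 0.01, "y": -0.47, "z": 0, "ax": 0, "ay": 0, "az": 0, "fingers": -1}, 
end [600.9 132.3]
```

Call:
carry_out([
  {"x":0.22,"y":-0.42,"z":0,"ax":0,"ay":0,"az":0,"fingers":-1},
  {"x":0.2,"y":-0.43,"z":0,"ax":0,"ay":0,"az":0,"fingers":-1},
  {"x":0.15,"y":-0.45,"z":0,"ax":0,"ay":0,"az":0,"fingers":-1},
  {"x":0.11,"y":-0.46,"z":0,"ax":0,"ay":0,"az":0,"fingers":-1},
  {"x":0.06,"y":-0.47,"z":0,"ax":0,"ay":0,"az":0,"fingers":-1},
  {"x":0.01,"y":-0.47,"z":0,"ax":0,"ay":0,"az":0,"fingers":-1},
])

```text
t: 9.95
eef_pos: [601.9, 134.8, 196.7]
tool_rot: [179.8, -0.3, 73.7]
contact_force: [5.3, 4.8, 0.4]
opening: 17.8
```

```bash
python3 - <<'E'
from h import *
st(); p=monitor.state()["eef_pos"][:2]; C=(589.8,88.7); d=p-C; f=np.degrees(np.arctan2(d[1],d[0])); print(f,np.hypot(*d))
arc(C,(600.9,132.3),75.8+6*np.arange(1,7))
E
```

```text
9.95 [601.9  134.79 196.66] [179.82  -0.29  73.69] [5.33 4.84 0.42] [ 0.8  -0.86 -0.08] 17.76
75.28630848058643 47.65098306848968
{"x": -0.04, "y": -0.48, "z": 0, "ax": 0, "ay": 0, "az": 0, "fingers": -1}, {"x": -0.09, "y": -0.46, "z": 0, "ax": 0, "ay": 0, "az": 0, "fingers": -1}, {"x": -0.14, "y": -0.45, "z": 0, "ax": 0, "ay": 0, "az": 0, "fingers": -1}, {"x": -0.18, "y": -0.43, "z": 0, "ax": 0, "ay": 0, "az": 0, "fingers": -1}, {"x": -0.23, "y": -0.41, "z": 0, "ax": 0, "ay": 0, "az": 0, "fingers": -1}, {"x": -0.27, "y": -0.39, "z": 0, "ax": 0, "ay": 0, "az": 0, "fingers": -1}, 
end [573.1 130.5]
```

```bash
python3 - <<'E'
from h import *
arc((587.8,92),(600.9,132.3),72+6*np.arange(1,7))
E
```

```text
{"x": 0.25, "y": -0.46, "z": 0, "ax": 0, "ay": 0, "az": 0, "fingers": -1}, {"x": -0.06, "y": -0.47, "z": 0, "ax": 0, "ay": 0, "az": 0, "fingers": -1}, {"x": -0.11, "y": -0.46, "z": 0, "ax": 0, "ay": 0, "az": 0, "fingers": -1}, {"x": -0.16, "y": -0.44, "z": 0, "ax": 0, "ay": 0, "az": 0, "fingers": -1}, {"x": -0.20, "y": -0.43, "z": 0, "ax": 0, "ay": 0, "az": 0, "fingers": -1}, {"x": -0.24, "y": -0.40, "z": 0, "ax": 0, "ay": 0, "az": 0, "fingers": -1}, 
end [573.9 134.8]
```

Call:
carry_out([
  {"x":0.25,"y":-0.46,"z":0,"ax":0,"ay":0,"az":0,"fingers":-1},
  {"x":-0.06,"y":-0.47,"z":0,"ax":0,"ay":0,"az":0,"fingers":-1},
  {"x":-0.11,"y":-0.46,"z":0,"ax":0,"ay":0,"az":0,"fingers":-1},
  {"x":-0.16,"y":-0.44,"z":0,"ax":0,"ay":0,"az":0,"fingers":-1},
  {"x":-0.2,"y":-0.43,"z":0,"ax":0,"ay":0,"az":0,"fingers":-1},
  {"x":-0.24,"y":-0.4,"z":0,"ax":0,"ay":0,"az":0,"fingers":-1},
])

```text
t: 10.55
eef_pos: [573.4, 135.0, 196.0]
tool_rot: [180.0, -0.0, 73.7]
contact_force: [4.6, 0.5, 0.2]
opening: 17.7
```

```bash
python3 - <<'E'
from h import *
st(); p=monitor.state()["eef_pos"][:2]; C=(587.8,92); d=p-C; f=np.degrees(np.arctan2(d[1],d[0])); print(f,np.hypot(*d))
arc(C,(573.9,134.8),108+5*np.arange(1,5))
E
```

```text
10.55 [573.42 134.99 196.04] [ 1.7997e+02 -3.0000e-02  7.3670e+01] [4.6  0.46 0.25] [-0.03 -0.7  -0.04] 17.67
108.49433844613289 45.336283623234415
{"x": -0.24, "y": -0.31, "z": 0, "ax": 0, "ay": 0, "az": 0, "fingers": -1}, {"x": -0.26, "y": -0.29, "z": 0, "ax": 0, "ay": 0, "az": 0, "fingers": -1}, {"x": -0.29, "y": -0.27, "z": 0, "ax": 0, "ay": 0, "az": 0, "fingers": -1}, {"x": -0.31, "y": -0.24, "z": 0, "ax": 0, "ay": 0, "az": 0, "fingers": -1}, 
end [560.1 127.5]
```

Call:
carry_out([
  {"x":-0.24,"y":-0.31,"z":0,"ax":0,"ay":0,"az":0,"fingers":-1},
  {"x":-0.26,"y":-0.29,"z":0,"ax":0,"ay":0,"az":0,"fingers":-1},
  {"x":-0.29,"y":-0.27,"z":0,"ax":0,"ay":0,"az":0,"fingers":-1},
  {"x":-0.31,"y":-0.24,"z":0,"ax":0,"ay":0,"az":0,"fingers":-1},
])

```text
t: 10.95
eef_pos: [559.7, 127.6, 196.0]
tool_rot: [180.0, -0.0, 73.7]
contact_force: [3.5, 1.2, 0.7]
opening: 17.3
```

```bash
python3 - <<'E'
from h import *
st(); p=monitor.state()["eef_pos"][:2]; C=(587.8,92); d=p-C; f=np.degrees(np.arctan2(d[1],d[0])); print(f,np.hypot(*d))
q=(560.1,127.5)
for k in range(4): 
    arc(C,q,128+20*k+5*np.arange(1,5)); a=np.radians(148+20*k); q=np.array(C)+45*np.array([np.cos(a),np.sin(a)])
E
```

```text
10.95 [559.71 127.56 196.  ] [ 1.7999e+02 -3.0000e-02  7.3680e+01] [3.48 1.24 0.69] [ 0.13 -0.65 -0.06] 17.31
128.3055574203241 45.314678964140874
{"x": -0.33, "y": -0.21, "z": 0, "ax": 0, "ay": 0, "az": 0, "fingers": -1}, {"x": -0.35, "y": -0.19, "z": 0, "ax": 0, "ay": 0, "az": 0, "fingers": -1}, {"x": -0.36, "y": -0.15, "z": 0, "ax": 0, "ay": 0, "az": 0, "fingers": -1}, {"x": -0.37, "y": -0.12, "z": 0, "ax": 0, "ay": 0, "az": 0, "fingers": -1}, 
end [549.6 115.8]
{"x": -0.38, "y": -0.09, "z": 0, "ax": 0, "ay": 0, "az": 0, "fingers": -1}, {"x": -0.39, "y": -0.06, "z": 0, "ax": 0, "ay": 0, "az": 0, "fingers": -1}, {"x": -0.39, "y": -0.02, "z": 0, "ax": 0, "ay": 0, "az": 0, "fingers": -1}, {"x": -0.39, "y": 0.01, "z": 0, "ax": 0, "ay": 0, "az": 0, "fingers": -1}, 
end [543.8 101.4]
{"x": -0.39, "y": 0.05, "z": 0, "ax": 0, "ay": 0, "az": 0, "fingers": -1}, {"x": -0.38, "y": 0.08, "z": 0, "ax": 0, "ay": 0, "az": 0, "fingers": -1}, {"x": -0.38, "y": 0.11, "z": 0, "ax": 0, "ay": 0, "az": 0, "fingers": -1}, {"x": -0.36, "y": 0.15, "z": 0, "ax": 0, "ay": 0, "az": 0, "fingers": -1}, 
end [543.2  85.7]
{"x": -0.35, "y": 0.18, "z": 0, "ax": 0, "ay": 0, "az": 0, "fingers": -1}, {"x": -0.33, "y": 0.21, "z": 0, "ax": 0, "ay": 0, "az": 0, "fingers": -1}, {"x": -0.31, "y": 0.24, "z": 0, "ax": 0, "ay": 0, "az": 0, "fingers": -1}, {"x": -0.29, "y": 0.26, "z": 0, "ax": 0, "ay": 0, "az": 0, "fingers": -1}, 
end [548.1  70.9]
```

Call:
carry_out([
  {"x":-0.33,"y":-0.21,"z":0,"ax":0,"ay":0,"az":0,"fingers":-1},
  {"x":-0.35,"y":-0.19,"z":0,"ax":0,"ay":0,"az":0,"fingers":-1},
  {"x":-0.36,"y":-0.15,"z":0,"ax":0,"ay":0,"az":0,"fingers":-1},
  {"x":-0.37,"y":-0.12,"z":0,"ax":0,"ay":0,"az":0,"fingers":-1},
  {"x":0,"y":0,"z":0,"ax":0,"ay":0,"az":0,"fingers":-1},
])

```text
t: 11.45
eef_pos: [548.8, 115.0, 195.8]
tool_rot: [-180.0, 0.1, 73.7]
contact_force: [2.0, -0.7, 0.7]
opening: 17.1
```

```bash
cat >> h.py <<'E'
def force(n=6):
    F=[]
    for i in range(n): grab_frame("side"); F.append(monitor.state()["contact_force"])
    print("F",np.mean(F,0).round(2),"sd",np.std(F,0).round(2)); st()
E
python3 -c "
from h import *
force()"
```

```text
F [ 0.87 -2.22  0.9 ] sd [0.5  0.52 0.21]
11.75 [548.84 115.15 195.6 ] [-1.7993e+02  1.2000e-01  7.3690e+01] [ 0.33 -2.93  0.88] [-0.53 -0.14 -0.  ] 17.37
```

Call:
carry_out([
  {"x":-0.38,"y":-0.09,"z":0,"ax":0,"ay":0,"az":0,"fingers":-1},
  {"x":-0.39,"y":-0.06,"z":0,"ax":0,"ay":0,"az":0,"fingers":-1},
  {"x":-0.39,"y":-0.02,"z":0,"ax":0,"ay":0,"az":0,"fingers":-1},
  {"x":-0.39,"y":0.01,"z":0,"ax":0,"ay":0,"az":0,"fingers":-1},
  {"x":0,"y":0,"z":0,"ax":0,"ay":0,"az":0,"fingers":-1},
])

```text
t: 12.25
eef_pos: [543.4, 100.7, 196.0]
tool_rot: [180.0, 0.1, 73.7]
contact_force: [1.3, 0.1, 1.4]
opening: 17.4
```

```bash
python3 -c "
from h import *
force()"
```

```text
F [ 1.6  -1.1   0.97] sd [0.49 0.72 0.4 ]
12.55 [543.43 100.76 195.79] [-1.7999e+02  9.0000e-02  7.3690e+01] [ 1.5  -1.78  1.67] [-0.31 -0.37  0.02] 17.52
```

Call:
carry_out([
  {"x":-0.39,"y":0.05,"z":0,"ax":0,"ay":0,"az":0,"fingers":-1},
  {"x":-0.38,"y":0.08,"z":0,"ax":0,"ay":0,"az":0,"fingers":-1},
  {"x":-0.38,"y":0.11,"z":0,"ax":0,"ay":0,"az":0,"fingers":-1},
  {"x":-0.36,"y":0.15,"z":0,"ax":0,"ay":0,"az":0,"fingers":-1},
  {"x":0,"y":0,"z":0,"ax":0,"ay":0,"az":0,"fingers":-1},
])

```text
t: 13.05
eef_pos: [543.2, 85.1, 196.0]
tool_rot: [180.0, 0.1, 73.7]
contact_force: [1.1, 1.0, 0.2]
opening: 17.6
```

```bash
python3 -c "
from h import *
force()"
```

```text
F [ 1.52 -0.49  0.71] sd [0.29 1.11 0.33]
13.35 [543.21  85.13 195.9 ] [1.7997e+02 9.0000e-02 7.3690e+01] [ 1.38 -1.85  0.91] [-0.3  -0.38 -0.03] 17.41
```

Call:
carry_out([
  {"x":-0.35,"y":0.18,"z":0,"ax":0,"ay":0,"az":0,"fingers":-1},
  {"x":-0.33,"y":0.21,"z":0,"ax":0,"ay":0,"az":0,"fingers":-1},
  {"x":-0.31,"y":0.24,"z":0,"ax":0,"ay":0,"az":0,"fingers":-1},
  {"x":-0.29,"y":0.26,"z":0,"ax":0,"ay":0,"az":0,"fingers":-1},
  {"x":0,"y":0,"z":0,"ax":0,"ay":0,"az":0,"fingers":-1},
])

```text
t: 13.85
eef_pos: [548.4, 70.2, 195.9]
tool_rot: [180.0, 0.1, 73.7]
contact_force: [1.1, 1.0, 0.7]
opening: 17.1
```

```bash
python3 - <<'E'
from h import *
force()
C=(587.8,92);q=(548.1,70.9)
for k in range(5): 
    arc(C,q,208+20*k+5*np.arange(1,5)); a=np.radians(228+20*k); q=np.array(C)+45*np.array([np.cos(a),np.sin(a)])
E
```

```text
F [ 1.55 -0.69  1.2 ] sd [0.7  1.1  0.44]
14.15 [548.35  70.36 196.01] [1.7994e+02 8.0000e-02 7.3690e+01] [ 2.42 -2.17  0.46] [-0.27 -0.41 -0.03] 17.25
{"x": -0.27, "y": 0.28, "z": 0, "ax": 0, "ay": 0, "az": 0, "fingers": -1}, {"x": -0.24, "y": 0.31, "z": 0, "ax": 0, "ay": 0, "az": 0, "fingers": -1}, {"x": -0.21, "y": 0.33, "z": 0, "ax": 0, "ay": 0, "az": 0, "fingers": -1}, {"x": -0.19, "y": 0.35, "z": 0, "ax": 0, "ay": 0, "az": 0, "fingers": -1}, 
end [557.7  58.6]
{"x": -0.15, "y": 0.36, "z": 0, "ax": 0, "ay": 0, "az": 0, "fingers": -1}, {"x": -0.12, "y": 0.37, "z": 0, "ax": 0, "ay": 0, "az": 0, "fingers": -1}, {"x": -0.09, "y": 0.38, "z": 0, "ax": 0, "ay": 0, "az": 0, "fingers": -1}, {"x": -0.06, "y": 0.39, "z": 0, "ax": 0, "ay": 0, "az": 0, "fingers": -1}, 
end [570.9  50.3]
{"x": -0.02, "y": 0.39, "z": 0, "ax": 0, "ay": 0, "az": 0, "fingers": -1}, {"x": 0.01, "y": 0.39, "z": 0, "ax": 0, "ay": 0, "az": 0, "fingers": -1}, {"x": 0.05, "y": 0.39, "z": 0, "ax": 0, "ay": 0, "az": 0, "fingers": -1}, {"x": 0.08, "y": 0.38, "z": 0, "ax": 0, "ay": 0, "az": 0, "fingers": -1}, 
end [586.2  47. ]
{"x": 0.11, "y": 0.38, "z": 0, "ax": 0, "ay": 0, "az": 0, "fingers": -1}, {"x": 0.15, "y": 0.36, "z": 0, "ax": 0, "ay": 0, "az": 0, "fingers": -1}, {"x": 0.18, "y": 0.35, "z": 0, "ax": 0, "ay": 0, "az": 0, "fingers": -1}, {"x": 0.21, "y": 0.33, "z": 0, "ax": 0, "ay": 0, "az": 0, "fingers": -1}, 
end [601.7  49.2]
{"x": 0.24, "y": 0.31, "z": 0, "ax": 0, "ay": 0, "az": 0, "fingers": -1}, {"x": 0.26, "y": 0.29, "z": 0, "ax": 0, "ay": 0, "az": 0, "fingers": -1}, {"x": 0.29, "y": 0.27, "z": 0, "ax": 0, "ay": 0, "az": 0, "fingers": -1}, {"x": 0.31, "y": 0.24, "z": 0, "ax": 0, "ay": 0, "az": 0, "fingers": -1}, 
end [615.5  56.5]
```

Call:
carry_out([
  {"x":-0.27,"y":0.28,"z":0,"ax":0,"ay":0,"az":0,"fingers":-1},
  {"x":-0.24,"y":0.31,"z":0,"ax":0,"ay":0,"az":0,"fingers":-1},
  {"x":-0.21,"y":0.33,"z":0,"ax":0,"ay":0,"az":0,"fingers":-1},
  {"x":-0.19,"y":0.35,"z":0,"ax":0,"ay":0,"az":0,"fingers":-1},
  {"x":0,"y":0,"z":0,"ax":0,"ay":0,"az":0,"fingers":-1},
])

```text
t: 14.65
eef_pos: [558.2, 58.1, 195.9]
tool_rot: [180.0, 0.0, 73.7]
contact_force: [0.9, 1.3, 1.5]
opening: 17.0
```

```bash
python3 -c "
from h import *
force()"
```

```text
F [1.23 0.54 1.22] sd [0.93 0.41 0.48]
14.95 [558.23  58.18 196.11] [1.7991e+02 4.0000e-02 7.3680e+01] [2.9  0.12 0.71] [-0.09 -0.33  0.01] 17.58
```

Call:
carry_out([
  {"x":-0.15,"y":0.36,"z":0,"ax":0,"ay":0,"az":0,"fingers":-1},
  {"x":-0.12,"y":0.37,"z":0,"ax":0,"ay":0,"az":0,"fingers":-1},
  {"x":-0.09,"y":0.38,"z":0,"ax":0,"ay":0,"az":0,"fingers":-1},
  {"x":-0.06,"y":0.39,"z":0,"ax":0,"ay":0,"az":0,"fingers":-1},
  {"x":0,"y":0,"z":0,"ax":0,"ay":0,"az":0,"fingers":-1},
])

```text
t: 15.45
eef_pos: [572.0, 50.0, 195.9]
tool_rot: [179.9, 0.0, 73.7]
contact_force: [0.8, 0.5, 0.5]
opening: 17.2
```

```bash
python3 -c "
from h import *
force()"
```

```text
F [2.01 0.65 1.04] sd [0.93 0.59 0.42]
15.75 [571.91  50.09 196.3 ] [1.7984e+02 1.0000e-02 7.3680e+01] [ 3.28 -0.18  0.4 ] [-0.04 -0.48 -0.04] 17.58
```

Call:
carry_out([
  {"x":-0.02,"y":0.39,"z":0,"ax":0,"ay":0,"az":0,"fingers":-1},
  {"x":0.01,"y":0.39,"z":0,"ax":0,"ay":0,"az":0,"fingers":-1},
  {"x":0.05,"y":0.39,"z":0,"ax":0,"ay":0,"az":0,"fingers":-1},
  {"x":0.08,"y":0.38,"z":0,"ax":0,"ay":0,"az":0,"fingers":-1},
  {"x":0,"y":0,"z":0,"ax":0,"ay":0,"az":0,"fingers":-1},
])

```text
t: 16.25
eef_pos: [586.6, 47.2, 195.5]
tool_rot: [-180.0, 0.0, 73.7]
contact_force: [-0.4, 0.7, -0.9]
opening: 17.4
```

```bash
python3 - <<'E'
from h import *
force()
a=grab_frame("side"); cv2.imwrite("pics/j.png",cv2.resize(a[170:240,220:290,::-1],(490,490),interpolation=2))
E
```

```text
F [-0.23  0.9  -0.39] sd [0.41 0.63 0.25]
16.55 [586.57  47.26 196.12] [ 1.7993e+02 -1.0000e-02  7.3680e+01] [-0.1   1.24 -0.42] [ 0.17 -0.14  0.01] 17.99
```

View pics/j.png

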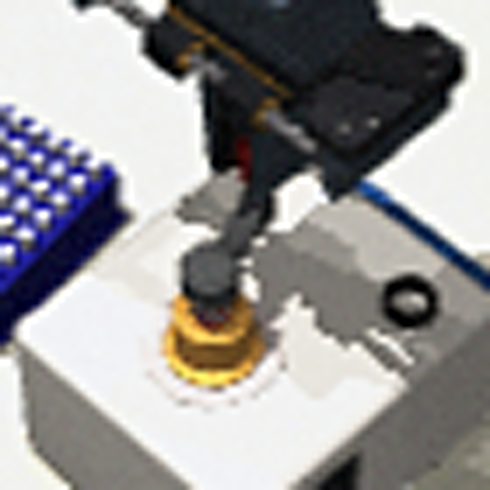

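The picture shows the crank now pointing toward the ring side, with the red grip still in the fingers (crop 245,155). Vertical force stepped from +1.1 to −0.4 N, which is what an 8 mm drop through the soft spring predicts. The drop lies between 248° and 268°, so I take 258° and now go clockwise 370° while sinking with the thread.

```bash
python3 - <<'E'
from h import *
C=(587.8,92);q=(586.2,47.0);f=268
for n in (8,8,8,8,5):
    arc(C,q,f-10*np.arange(1,n+1),dz=0.02); f-=10*n; a=np.radians(f); q=np.array(C)+45*np.array([np.cos(a),np.sin(a)])
E
```

```text
{"x": -0.12, "y": -0.77, "z": 0.02, "ax": 0, "ay": 0, "az": 0, "fingers": -1}, {"x": 0.01, "y": -0.78, "z": 0.02, "ax": 0, "ay": 0, "az": 0, "fingers": -1}, {"x": 0.15, "y": -0.77, "z": 0.02, "ax": 0, "ay": 0, "az": 0, "fingers": -1}, {"x": 0.28, "y": -0.73, "z": 0.02, "ax": 0, "ay": 0, "az": 0, "fingers": -1}, {"x": 0.40, "y": -0.67, "z": 0.02, "ax": 0, "ay": 0, "az": 0, "fingers": -1}, {"x": 0.51, "y": -0.59, "z": 0.02, "ax": 0, "ay": 0, "az": 0, "fingers": -1}, {"x": 0.61, "y": -0.50, "z": 0.02, "ax": 0, "ay": 0, "az": 0, "fingers": -1}, {"x": 0.68, "y": -0.38, "z": 0.02, "ax": 0, "ay": 0, "az": 0, "fingers": -1}, 
end [543.2  85.7]
{"x": 0.74, "y": -0.26, "z": 0.02, "ax": 0, "ay": 0, "az": 0, "fingers": -1}, {"x": 0.77, "y": -0.13, "z": 0.02, "ax": 0, "ay": 0, "az": 0, "fingers": -1}, {"x": 0.78, "y": 0.01, "z": 0.02, "ax": 0, "ay": 0, "az": 0, "fingers": -1}, {"x": 0.77, "y": 0.15, "z": 0.02, "ax": 0, "ay": 0, "az": 0, "fingers": -1}, {"x": 0.73, "y": 0.28, "z": 0.02, "ax": 0, "ay": 0, "az": 0, "fingers": -1}, {"x": 0.67, "y": 0.40, "z": 0.02, "ax": 0, "ay": 0, "az": 0, "fingers
[... 1181 characters left out ...]
": 0, "az": 0, "fingers": -1}, {"x": -0.77, "y": -0.15, "z": 0.02, "ax": 0, "ay": 0, "az": 0, "fingers": -1}, {"x": -0.73, "y": -0.28, "z": 0.02, "ax": 0, "ay": 0, "az": 0, "fingers": -1}, {"x": -0.67, "y": -0.40, "z": 0.02, "ax": 0, "ay": 0, "az": 0, "fingers": -1}, 
end [615.5  56.5]
{"x": -0.59, "y": -0.51, "z": 0.02, "ax": 0, "ay": 0, "az": 0, "fingers": -1}, {"x": -0.50, "y": -0.61, "z": 0.02, "ax": 0, "ay": 0, "az": 0, "fingers": -1}, {"x": -0.38, "y": -0.68, "z": 0.02, "ax": 0, "ay": 0, "az": 0, "fingers": -1}, {"x": -0.26, "y": -0.74, "z": 0.02, "ax": 0, "ay": 0, "az": 0, "fingers": -1}, {"x": -0.13, "y": -0.77, "z": 0.02, "ax": 0, "ay": 0, "az": 0, "fingers": -1}, 
end [578.4  48. ]
```

Call:
carry_out([
  {"x":-0.12,"y":-0.77,"z":0.02,"ax":0,"ay":0,"az":0,"fingers":-1},
  {"x":0.01,"y":-0.78,"z":0.02,"ax":0,"ay":0,"az":0,"fingers":-1},
  {"x":0.15,"y":-0.77,"z":0.02,"ax":0,"ay":0,"az":0,"fingers":-1},
  {"x":0.28,"y":-0.73,"z":0.02,"ax":0,"ay":0,"az":0,"fingers":-1},
  {"x":0.4,"y":-0.67,"z":0.02,"ax":0,"ay":0,"az":0,"fingers":-1},
  {"x":0.51,"y":-0.59,"z":0.02,"ax":0,"ay":0,"az":0,"fingers":-1},
  {"x":0.61,"y":-0.5,"z":0.02,"ax":0,"ay":0,"az":0,"fingers":-1},
  {"x":0.68,"y":-0.38,"z":0.02,"ax":0,"ay":0,"az":0,"fingers":-1},
])

```text
t: 17.4
eef_pos: [543.0, 86.5, 194.3]
tool_rot: [180.0, 0.0, 73.7]
contact_force: [2.1, -1.2, 0.3]
opening: 17.0
```

```bash
python3 -c "
from h import *
force(4)"
```

```text
F [ 1.51  2.07 -0.38] sd [0.43 0.7  0.26]
17.6 [542.88  87.48 194.14] [-1.7989e+02 -9.0000e-02  7.3700e+01] [ 0.8   1.99 -0.18] [ 0.46 -0.24  0.06] 17.26
```

Call:
carry_out([
  {"x":0.74,"y":-0.26,"z":0.02,"ax":0,"ay":0,"az":0,"fingers":-1},
  {"x":0.77,"y":-0.13,"z":0.02,"ax":0,"ay":0,"az":0,"fingers":-1},
  {"x":0.78,"y":0.01,"z":0.02,"ax":0,"ay":0,"az":0,"fingers":-1},
  {"x":0.77,"y":0.15,"z":0.02,"ax":0,"ay":0,"az":0,"fingers":-1},
  {"x":0.73,"y":0.28,"z":0.02,"ax":0,"ay":0,"az":0,"fingers":-1},
  {"x":0.67,"y":0.4,"z":0.02,"ax":0,"ay":0,"az":0,"fingers":-1},
  {"x":0.59,"y":0.51,"z":0.02,"ax":0,"ay":0,"az":0,"fingers":-1},
  {"x":0.5,"y":0.61,"z":0.02,"ax":0,"ay":0,"az":0,"fingers":-1},
])

```text
t: 18.4
eef_pos: [574.1, 135.3, 192.5]
tool_rot: [-179.9, 0.0, 73.7]
contact_force: [-1.6, -4.1, -1.1]
opening: 17.1
```

Call:
carry_out([
  {"x":0.38,"y":0.68,"z":0.02,"ax":0,"ay":0,"az":0,"fingers":-1},
  {"x":0.26,"y":0.74,"z":0.02,"ax":0,"ay":0,"az":0,"fingers":-1},
  {"x":0.13,"y":0.77,"z":0.02,"ax":0,"ay":0,"az":0,"fingers":-1},
  {"x":-0.01,"y":0.78,"z":0.02,"ax":0,"ay":0,"az":0,"fingers":-1},
  {"x":-0.15,"y":0.77,"z":0.02,"ax":0,"ay":0,"az":0,"fingers":-1},
  {"x":-0.28,"y":0.73,"z":0.02,"ax":0,"ay":0,"az":0,"fingers":-1},
  {"x":-0.4,"y":0.67,"z":0.02,"ax":0,"ay":0,"az":0,"fingers":-1},
  {"x":-0.51,"y":0.59,"z":0.02,"ax":0,"ay":0,"az":0,"fingers":-1},
])

```text
t: 19.2
eef_pos: [627.6, 113.2, 191.0]
tool_rot: [-180.0, -0.0, 73.7]
contact_force: [-4.1, 1.4, 0.5]
opening: 17.2
```

```bash
python3 -c "
from h import *
force(4)"
```

```text
F [-1.52 -3.06 -0.93] sd [0.46 0.73 0.43]
19.4 [628.18 112.06 191.31] [1.7988e+02 7.0000e-02 7.3650e+01] [-0.8  -3.19 -1.6 ] [-0.64  0.26 -0.04] 17.41
```

Call:
carry_out([
  {"x":-0.61,"y":0.5,"z":0.02,"ax":0,"ay":0,"az":0,"fingers":-1},
  {"x":-0.68,"y":0.38,"z":0.02,"ax":0,"ay":0,"az":0,"fingers":-1},
  {"x":-0.74,"y":0.26,"z":0.02,"ax":0,"ay":0,"az":0,"fingers":-1},
  {"x":-0.77,"y":0.13,"z":0.02,"ax":0,"ay":0,"az":0,"fingers":-1},
  {"x":-0.78,"y":-0.01,"z":0.02,"ax":0,"ay":0,"az":0,"fingers":-1},
  {"x":-0.77,"y":-0.15,"z":0.02,"ax":0,"ay":0,"az":0,"fingers":-1},
  {"x":-0.73,"y":-0.28,"z":0.02,"ax":0,"ay":0,"az":0,"fingers":-1},
  {"x":-0.67,"y":-0.4,"z":0.02,"ax":0,"ay":0,"az":0,"fingers":-1},
])

```text
t: 20.2
eef_pos: [615.6, 56.7, 189.8]
tool_rot: [179.9, -0.1, 73.7]
contact_force: [-0.5, 5.1, -1.4]
opening: 17.6
```

Call:
carry_out([
  {"x":-0.59,"y":-0.51,"z":0.02,"ax":0,"ay":0,"az":0,"fingers":-1},
  {"x":-0.5,"y":-0.61,"z":0.02,"ax":0,"ay":0,"az":0,"fingers":-1},
  {"x":-0.38,"y":-0.68,"z":0.02,"ax":0,"ay":0,"az":0,"fingers":-1},
  {"x":-0.26,"y":-0.74,"z":0.02,"ax":0,"ay":0,"az":0,"fingers":-1},
  {"x":-0.13,"y":-0.77,"z":0.02,"ax":0,"ay":0,"az":0,"fingers":-1},
  {"x":0,"y":0,"z":0,"ax":0,"ay":0,"az":0,"fingers":-1},
  {"x":0,"y":0,"z":0,"ax":0,"ay":0,"az":0,"fingers":-1},
])

```text
t: 20.9
eef_pos: [577.3, 48.4, 188.4]
tool_rot: [-179.9, 0.1, 73.7]
contact_force: [-1.2, 4.1, -0.6]
opening: 17.3
```

```bash
python3 - <<'E'
from h import *
force(6); p=monitor.state()["eef_pos"][:2]; d=p-(587.8,92); print(np.degrees(np.arctan2(d[1],d[0])),np.hypot(*d))
a=grab_frame("side"); cv2.imwrite("pics/k.png",cv2.resize(a[170:240,220:290,::-1],(490,490),interpolation=2))
E
```

```text
F [-1.56  3.28 -0.64] sd [0.49 0.49 0.44]
21.2 [578.04  48.22 188.2 ] [-1.7993e+02  5.0000e-02  7.3680e+01] [-2.25  2.86 -0.61] [0.56 0.21 0.02] 17.43
-102.56203252198705 44.855951596421285
```

View pics/k.png

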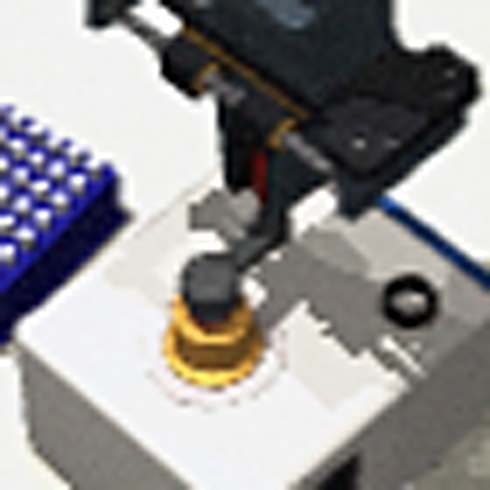

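The hub has sunk onto the boss (crop 213,285, was 213,272), the red grip is still between the fingers (262,180), and the ring and drawer are in place. Everything is at rest, so I'm handing in.

```bash
python3 - <<'E'
from h import *
print((proj("side",(587.8,92,180))-proj("side",(587.8,92,172)))*7)
st(); print(workorder.job_done())
E
```

```text
[ -0.3586473  -10.52809901]
21.25 [578.12  48.19 188.25] [-1.7994e+02  4.0000e-02  7.3680e+01] [-1.35  2.88 -1.31] [0.57 0.24 0.04] 17.11
the job is handed in; nothing more can be done
None
```

I did the whole job in order and handed it in at 21 s of the 72 s allowed. The arm is still holding the red grip, and no verdict came back.

- **Drawer:** I pushed it home with shut fingers. The push force peaked near 7 N at the roller, dipped, then rose to 17 N with no further movement. The picture afterwards showed the blue front flush against the unit.
- **Finding the drop:** I led the grip counter-clockwise about 233°, or roughly 4.1 rad. The vertical force stepped from about +1.1 N to −0.4 N. That fits the bolt dropping 8 mm, and the force stayed near that level when I passed back over the same arc. I located the drop only to within a 20° step, so I took the middle, with an error of up to about 10°.
- **One turn forward:** I turned it 360° clockwise from that estimate, lowering the tool with the thread. The crank hub sank about 13 pixels in the enlarged picture, where 8 mm should be about 10.5. That agrees with one turn, given how roughly I picked the points.
- **At hand-in:** The fingers were 17 mm apart on the 18 mm grip, with about 3 N sideways on the tool and everything at rest. In the last close-up, the ring and the part of the near rack in view had not moved. I did not look again at the other things on the bench, but the arm passed well above them.

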